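# Wedge the rocking drawer cabinet

### The arm

A 6-joint arm with a two-finger parallel gripper is mounted at the origin on the work surface. World frame = base frame: x ahead of the robot, y to its left, z up, the work surface at z = 0. Lengths are in m, angles in degrees, forces in N, time in s.
With the tool pointing down it reaches from about 0.4 to 0.825 m from the base axis. Payload 7 kg.
Tool frame: the origin (TCP) lies on the centre line of the jaws, within the pads' length; the fingertips stand 8 mm ahead of it and the grasp point (between the pads) lies 11 mm behind it (r.tcp_to_tips is the distance from the TCP to the fingertips, in m); z points along the fingers, y is the direction in which the jaws open and shut (so a half turn about z gives the same grasp; the last joint's range is limited). The gripper opens to 88 mm and grips with 3 to 60 N. Pads are 19 mm wide; open, the fingers measure 130 mm over their backs; the gripper's body (78 mm by 193 mm) begins 47 mm behind the grasp point.
Start: joints at [-60.556, 20.546, 0.682, 0, -70.136, -16.507], TCP at [0.151, -0.658, 0.212] pointing down, gripper open.
Joint ranges: [-176.03, 176.03], [-82.01, 121.73], [-58.28, 71.71], [-173.87, 95.51], [-174.79, -0.11], [-173.66, 173.66]. Speed limits (degrees/s): [136.94, 136.94, 172.46, 180, 180, 180].

### API

Orientations are given as [roll, pitch, yaw] about the fixed x, y, z axes, in that order (R = Rz(yaw) Ry(pitch) Rx(roll)).
In Python, from plant import r gives the robot as it stands.
- The arm moves only by the tool drive_tool, never from a script. Its argument "plan" is text: rows parted by semicolons, each of 4 numbers parted by spaces: the shift along the tool's x, y, z in cm, then the turn about the tool's z in rad. A call has 1 to 8 rows; each row is the pose to reach, as a shift and turn from the pose commanded when the call began, along the tool's axes at that moment; what a row does not reach only later rows make up. A row lasts 1/8 s, in which the tool goes at most 62.5 mm and 10.7 degrees, less where a joint would pass 70% of its speed; a pose out of reach is approached as far as the arm can. A call with a gripper value outside its range is refused whole. "fingers" is the closure, from -1 (fully open) to 1 (shut), set as the call begins (left out, the last holds). The fingers move at their own pace and stop on an object; "squeeze" is the grip in N (left out, the last holds). Time passes only in rows, so rows that repeat a pose let the fingers close. It gives the time, the measured TCP pose, the force and the opening at its end, in the units of the state.
- r.get_state(): the state, without advancing time (a new reading comes with each control period).
- r.capture(name): name is "scene" or "top"; returns a dict with "frame" (420x560x3 uint8, red, green, blue), "fovy" (degrees; the focal length in pixels is half the picture's height over the tangent of half this angle, whatever the lens; pixels are square), "cx", "cy" (the principal point, pixels), "k1" (the pictures are not rectified: a ray, as slopes to the right and down, at radius r is drawn at 1 + k1 r^2 times it, then the intrinsics apply), "rvec" (rotation vector, rad) and "tvec" (3), from world to camera coordinates, as OpenCV has them. Camera axes: x right, y down, z forward; pixel columns grow to the right and rows downward; lengths in m; the calibration is good to about 2 mm. A picture is of the moment at which its call begins. There is no depth.
- r.close_job(): hands the job in, once; it reports no verdict.
The state is a dict: "time_s": time; "joints": joint angles; "qd": joint speeds; "joint_torque": joint torques, N m; "tcp_pos": TCP position; "eef_rot": TCP orientation; "contact_force": force on the tool from outside, world axes, zero at the start; "moment": the same for the moment, N m; "gripper_width": finger opening in m.
Only numpy, scipy, OpenCV 4.12 (cv2) and the standard library are available. Lean on these libraries where they do the work, as an engineer would, in place of code of your own. Each camera call takes 0.05 s, during which the arm holds its last target. There are 200 camera calls.

### The job

The low drawer cabinet on the table rocks because the foot beside the wooden wedge is too short. Without gripping or lifting anything, use the fingertips to push the wedge, thin end first, under that short foot until it is snug and takes weight with the cabinet still standing level, then press down firmly on the cabinet's top right above that foot to check that it no longer rocks; if it still gives, push the wedge further and press again. Leave the cabinet where it stands and the jar, bottles and cup undisturbed, and finish with the hand clear of everything.

Things in the scene. Friction and masses are not known exactly. Their poses are not given: they have to be found in the camera images.
- cabinet: low dark wooden cabinet with three shut drawers, 1.8 kg, loose, not to be moved. 200 mm deep (its x), 260 wide (y), 85 high, flat top. Origin: on the table under its centre; z up; drawer knobs face +x. Underside 26 mm up on four 30 mm square feet centred at x +-80, y +-110. The foot at (+80, -110) lost its rubber pad and is short; the cabinet rests level on the other three until pressed over it
- short_foot (a point): point at table level straight below the centre of the short foot, fixed to the cabinet, axes as the cabinet's. The foot reaches 15 mm to each side of it and hangs 4.5 to 8 mm above the table (how much differs each time and is not told)
- test_corner (a point): point on the cabinet's top, 85 mm above the table, straight above the centre of the short foot, 20 mm in from both edges: where to press. Unwedged, 4 to 10 N here rocks it down 4.5 to 8 mm and it falls back when let go; well wedged it gives under 1 mm. A firm press is 10 to 20 N
- wedge: plain light wooden wedge, 35 g, flat on the table on the cabinet's -y side, pointing roughly at the short foot. 140 mm long (its x), 40 wide (y), 14 thick at x = -70 falling evenly to 2 at x = +70. Origin: centre of its underside. Slides freely with under 1 N; once snug under the foot the push rises, about 5 N being a good fit; over 8 N may shove the cabinet along
- wedge_thick_end (a point): centre of the wedge's upright square end face (40 mm wide, 14 mm high), 7 mm above the table: where to push. Axes as the wedge's
- wedge_thin_end (a point): middle of the wedge's thin edge, 1 mm above the table. Axes as the wedge's
- jar: amber jar with black lid, 56 mm across, 55 mm high, standing loose on the cabinet's top near the corner opposite the short foot. Origin: centre of its underside
- bottle: amber bottle with black cap, 46 mm across, 95 mm high, standing loose on the cabinet's top next to the jar. Origin: centre of its underside
- cup: white ceramic cup, 76 mm across, 60 mm high, standing on the table beyond the wedge. Origin: centre of its underside
- flask: amber bottle with black cap, 56 mm across, 130 mm high, standing on the table on the robot's side of the wedge. Origin: centre of its underside
Things that resemble listed ones, but are neither listed nor needed, are in the scene too. Of the things like the wedge, leave any that is yellow; of the rest the smaller one is meant.

How it is judged (in metres and radians):
On the way, in this order (a step that is already met when the one before it is completed fails the run):
1. the wedge is snug under the short foot and takes weight, nobody pressing on the cabinet (contact force between wedge and cabinet above 0.5 N and y of wedge_thin_end in the frame of cabinet above -0.11 m and angle between cabinet's own z axis and vertical below 0.008 rad and contact force between the fingers and cabinet below 0.1 N), for 0.2 s.
2. the top over that foot is pressed down with at least 6 N and does not give (contact force between the fingers and cabinet above 6 N and horizontal distance between the grasp point and test_corner below 0.045 m and z of the grasp point in the frame of cabinet above 0.085 m and angle between cabinet's own z axis and vertical below 0.008 rad), for 0.1 s.
At the end, for the whole second after the job is handed in: The wedge lies under the short foot, thin end at least 15 mm in, and carries more than 0.5 N of the cabinet's weight; the cabinet is level to 0.008 rad (about half a degree), within 20 mm of where it stood, and both are at rest (contact force between wedge and cabinet above 0.5 N and y of wedge_thin_end in the frame of cabinet above -0.11 m and x of wedge_thin_end in the frame of cabinet between 0.03 and 0.12 m and angle between cabinet's own z axis and vertical below 0.008 rad and distance of cabinet from where it was at the start of the episode below 0.02 m and linear speed of each of cabinet, wedge below 0.01 m/s); the robot touches nothing.
It fails at once if the wedge is lifted off the table or tipped up (height (world z) of wedge above 0.012 m or angle between wedge's own z axis and vertical above 0.25 rad).
It fails at once if the cabinet is lifted or tipped further than its short foot lets it rock (height (world z) of cabinet above 0.02 m or angle between cabinet's own z axis and vertical above 0.12 rad).
It fails at once if the cabinet is shoved away by more than 30 mm (distance of cabinet from where it was at the start of the episode above 0.03 m).
It fails at once if a jar, bottle or cup is shifted by more than 30 mm or knocked over (distance of any of jar, bottle, cup, flask from where it was at the start of the episode above 0.03 m or angle between any of jar, bottle, cup, flask's own z axis and vertical above 0.3 rad).
It also fails if it takes over 56 s, if anything falls off the work surface, if the arm or the gripper's body presses on something with over 40 N, if the wrist force passes 120 N, or if a joint passes its speed limit or range.

## Working session

There is one attempt and no reset: what is moved stays moved. The work goes in short steps, Python scripts to look and compute and a tool call to move; the robot and the scene stay as the last step left them, time stands still between calls to the robot, and variables do not carry over. Pictures are saved under pics/ and viewed, about 8 in all and at most 12, crops included, and the job is handed in when it is done.

Besides the shell and the picture viewer there is one more tool, called after "Emit:" as a command line: name --argument value ..., lists and objects as JSON in quotes. drive_tool: Moves the arm, as the interface text tells. Its arguments: {"type":"object","properties":{"plan":{"type":"string"},"fingers":{"type":"number"},"squeeze":{"type":"number"}},"required":["plan"]}

```bash
ls; mkdir -p pics
cat > h.py <<'E'
import numpy as np, cv2
from plant import r
def cap(n,f=None):
    c=r.capture(n)
    if f: cv2.imwrite(f,c["frame"][:,:,::-1])
    return c
def intr(c):
    f=c["frame"].shape[0]/2/np.tan(np.radians(c["fovy"])/2)
    return np.array([[f,0,c["cx"]],[0,f,c["cy"]],[0,0,1.]]),np.array([c["k1"],0,0,0.])
def unproj(c,px,z):
    K,d=intr(c); R,_=cv2.Rodrigues(np.array(c["rvec"],float)); t=np.array(c["tvec"],float)
    p=cv2.undistortPoints(np.array(px,float).reshape(-1,1,2),K,d).reshape(-1,2)
    D=np.c_[p,np.ones(len(p))]@R; o=-R.T@t
    return o+D*((np.broadcast_to(z,len(p))-o[2])/D[:,2])[:,None]
def proj(c,P):
    K,d=intr(c)
    return cv2.projectPoints(np.array(P,float).reshape(-1,1,3),np.array(c["rvec"],float),np.array(c["tvec"],float),K,d)[0].reshape(-1,2)
E
python3 - <<'E'
from h import *
a=cap("scene","pics/s0.png"); b=cap("top","pics/t0.png")
print({k:v for k,v in b.items() if k!="frame"}); print(r.get_state())
E
```

```text
pics
{'fovy': 55.535750825737466, 'cx': 276.4735756721888, 'cy': 212.33974804504481, 'k1': -0.08832229701455607, 'rvec': array([ 2.17882595, -2.17034551,  0.10068145]), 'tvec': array([-0.01824116,  0.56461404,  0.84417229])}
{'time_s': 0.1, 'joints': array([-6.05534855e+01,  2.05865107e+01,  6.38646471e-01, -1.59334889e-02,
       -7.01346450e+01, -1.65085733e+01]), 'qd': array([-0.05826075, -0.04150944,  0.2911186 ,  0.07042889, -0.03841652,
        0.07620086]), 'joint_torque': array([-2.96135586e-03, -5.84165668e+01,  2.93752956e+01,  7.01543793e+00,
        1.02065282e-02, -5.99371629e-05]), 'tcp_pos': array([ 0.15101027, -0.65742918,  0.21122845]), 'eef_rot': array([ 1.79916635e+02, -9.08580526e-03, -1.67067477e+02]), 'contact_force': array([ 0.0449374 , -0.89038133, -0.41773472]), 'moment': array([-0.02069029, -0.03305963, -0.0762589 ]), 'gripper_width': 0.08768906098598334}
```

View pics/t0.png

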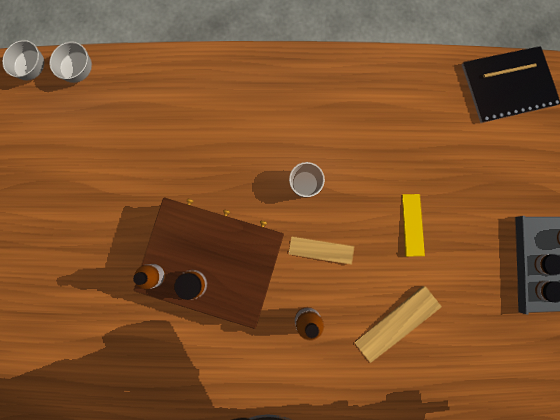

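View pics/s0.png

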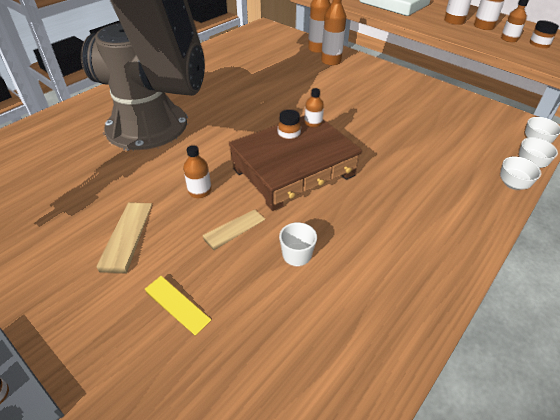

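The top view shows the cabinet at about (215,262) with knobs on its upper side, so its short foot is at the right-hand corner, near (283,235). There are three wedge-like things: a small light one at (321,250), a large light one at (398,325) and a yellow one at (413,225). I choose the small light one, which points at the short foot. The cup is at (307,180) and the flask at (310,325). Next, one close crop to check this.

Run:
```python
from h import *
b=cv2.imread("pics/t0.png")[155:345,130:370]
cv2.imwrite("pics/crop0.png",cv2.resize(b,None,fx=3.3,fy=3.15,interpolation=cv2.INTER_CUBIC))
```

```text
(no output)
```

View pics/crop0.png

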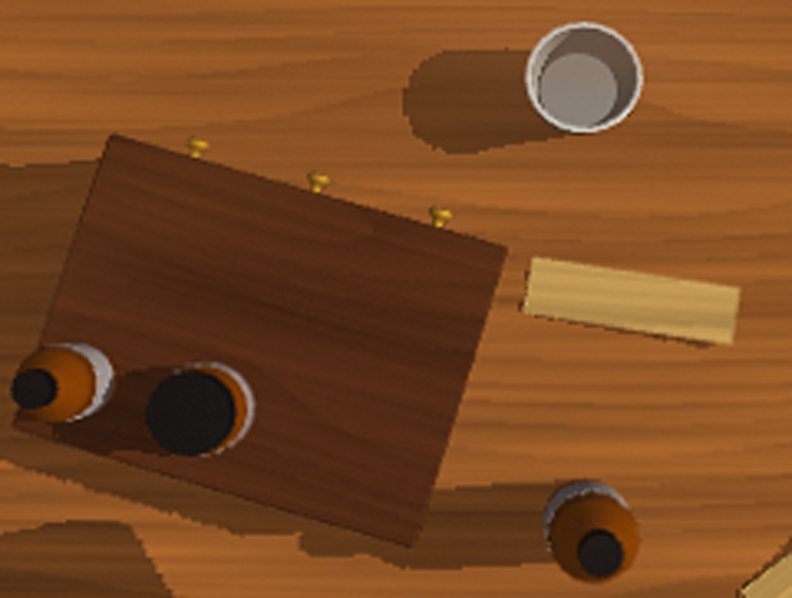

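```bash
cat > fit.py <<'E'
from h import *
from scipy.optimize import least_squares
def fit(c,L,px,g):
    L=np.array(L); 
    def W(q): 
        ca,sa=np.cos(q[2]),np.sin(q[2]); return np.c_[q[0]+L[:,0]*ca-L[:,1]*sa,q[1]+L[:,0]*sa+L[:,1]*ca,L[:,2]]
    s=least_squares(lambda q:(proj(c,W(q))-px).ravel(),g)
    return s.x,np.abs(s.fun).max()
CAB=[[.1,.13,.085],[.1,-.13,.085],[-.1,-.13,.085],[-.1,.13,.085]]
WED=[[.07,-.02,.002],[-.07,-.02,.014],[-.07,.02,.014],[.07,.02,.002]]
def tf(q,p): 
    ca,sa=np.cos(q[2]),np.sin(q[2]); return np.array([q[0]+p[0]*ca-p[1]*sa,q[1]+p[0]*sa+p[1]*ca])
E
python3 - <<'E'
from fit import *
c=cap("top")
f=lambda a:np.array(a)/[3.3,3.15]+[130,155]-0.35
cp=f([[110,134],[507,247],[412,547],[12,428]])
# wedge local: thin end points left(+y) ; local y is left of x
wp=f([[531,258],[740,288],[733,345],[523,311]])
print(unproj(c,cp,.085)); print(unproj(c,wp,[.002,.014,.014,.002]))
q,e=fit(c,CAB,cp,[.6,.1,-.25]); print("cab",q,np.degrees(q[2]),e)
w,e=fit(c,WED,wp,[.6,-.1,1.4]); print("wed",w,np.degrees(w[2]),e)
w2,e=fit(c,WED,wp[[2,3,0,1]],[.6,-.1,1.4-3.14]); print("rev",w2,e)
sf=tf(q,[.08,-.11]);print("sf",sf,"thin",tf(w,[.07,0]),"thick",tf(w,[-.07,0]))
R=np.array([[np.cos(q[2]),np.sin(q[2])],[-np.sin(q[2]),np.cos(q[2])]])
print("thin in cab",R@(tf(w,[.07,0])-q[:2]),"thick",R@(tf(w,[-.07,0])-q[:2]))
print("cup",unproj(c,f([[583,78]]),.06),"flask",unproj(c,f([[601,553]]),.13),"big",unproj(c,[[365,350],[432,293]],.02))
E
```

```text
[[ 0.58958702  0.21733238  0.085     ]
 [ 0.51717219 -0.02996759  0.085     ]
 [ 0.32671855  0.02693072  0.085     ]
 [ 0.39896229  0.27358104  0.085     ]]
[[ 0.51277259 -0.04767784  0.002     ]
 [ 0.49178841 -0.18694817  0.014     ]
 [ 0.45211846 -0.18185068  0.014     ]
 [ 0.47536299 -0.04232917  0.002     ]]
cab [ 0.4581477   0.12202166 -0.28628433] -16.402883736265746 0.6872398466933873
wed [ 0.48300933 -0.11470742  1.41500305] 81.07370288555036 0.5643241473969454
rev [ 0.48286182 -0.11561964 -1.72436261] 1.066845105717391
sf [ 0.50382881 -0.00609249] thin [ 0.49387079 -0.04555521] thick [ 0.47214786 -0.18385963]
thin in cab [ 0.08159114 -0.15066862] thick [ 0.09980809 -0.28947835]
cup [[ 0.63171678 -0.07886149  0.06      ]] flask [[ 0.33226856 -0.08338517  0.13      ]] big [[ 0.26717261 -0.20854506  0.02      ]
 [ 0.38875639 -0.35814643  0.02      ]]
```

```bash
cat > go.py <<'E'
from h import *
from scipy.spatial.transform import Rotation as Ro
def st(): 
    s=r.get_state(); return s,Ro.from_euler("xyz",s["eef_rot"],degrees=True).as_matrix()
def delta(p,yaw=None):
    s,R=st(); print("t",s["time_s"],"tcp",s["tcp_pos"].round(4),"yaw",s["eef_rot"].round(2),"F",s["contact_force"].round(2))
    print("shift cm",(R.T@(np.array(p)-s["tcp_pos"])*100).round(2))
    if yaw is not None: print("turn",np.radians(-((yaw-s["eef_rot"][2]+180)%360-180)).round(3))
E
python3 -c "
from go import *
delta([.4667,-.2184,.16],-98.93)"
```

```text
t 0.15 tcp [ 0.151  -0.6575  0.2113] yaw [ 1.7993e+02 -1.0000e-02 -1.6707e+02] F [0.13 0.9  0.37]
shift cm [-40.6   35.73   5.17]
turn -1.189
```

Emit:
drive_tool --plan "-4.5 4 0 -0.15; -9 8 0 -0.3; -13.5 12 0 -0.45; -18 16 0.5 -0.6; -22.5 20 1 -0.75; -27 24 2 -0.9; -31.5 28 3 -1.05; -36 32 4 -1.19" --fingers 1 --squeeze 10

```text
time_s: 1.15
tcp_pos: [0.4311, -0.2636, 0.1719]
eef_rot: [-180.0, -0.0, -98.6]
contact_force: [1.5, -1.1, -1.0]
gripper_width: 0.0128
```

```bash
python3 -c "
from go import *
delta([.4667,-.2184,.10],-98.93)"
```

```text
t 1.15 tcp [ 0.4311 -0.2636  0.1719] yaw [-179.97   -0.    -98.6 ] F [ 1.5  -1.12 -0.97]
shift cm [-5.   -2.84  7.19]
turn 0.006
```

Emit:
drive_tool --plan "-2.5 -1.5 3 0.005; -5 -2.8 7 0.005; -5 -2.8 10 0.005; -5 -2.8 13 0.005; -5 -2.8 15 0.005; -5 -2.8 15.8 0.005; -5 -2.8 15.8 0.005; -5 -2.8 15.8 0.005"

```text
time_s: 2.15
tcp_pos: [0.4663, -0.2204, 0.0149]
eef_rot: [-179.9, 0.0, -99.2]
contact_force: [-0.2, -0.8, -0.3]
gripper_width: 0.0006
```

Run:
```python
from go import *
c=cap("top","pics/t1.png"); s=cap("scene","pics/s1.png")
im=np.hstack([cv2.resize(cv2.imread("pics/t1.png")[170:340,230:400],(400,400)),cv2.resize(cv2.imread("pics/s1.png")[120:290,150:320],(400,400))])
cv2.imwrite("pics/v1.png",im); delta([.472+.0,-.184,.013],-98.93)
```

```text
t 2.25 tcp [ 0.4663 -0.2204  0.0149] yaw [-179.9     0.    -99.17] F [ 0.03  0.25 -0.94]
shift cm [-3.68  0.02  0.19]
turn -0.004
```

View pics/v1.png

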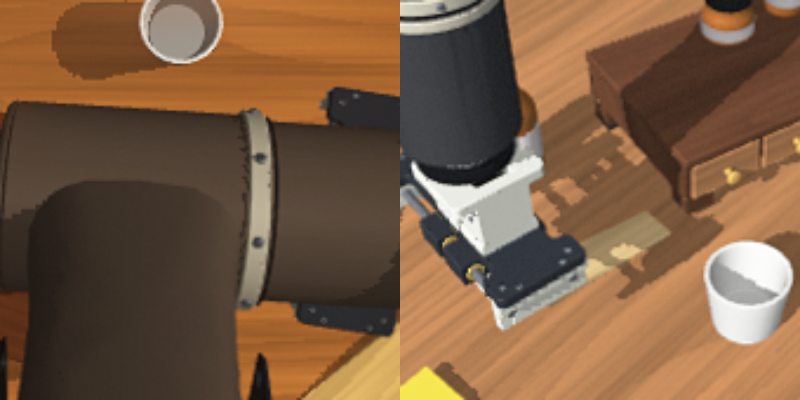

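The left half shows the arm covering the wedge. The right half shows the closed fingers low behind the thick end (about (520,300)), square to it, with the thin end pointing at the short foot (about (690,200)). I'll start pushing.

Emit:
drive_tool --plan "-1 0 0.2 0; -2 0 0.2 0; -2.8 0 0.2 0; -3.6 0 0.2 0; -4.4 0 0.2 0; -5.2 0 0.2 0; -6 0 0.2 0; -6 0 0.2 0"

```text
time_s: 3.25
tcp_pos: [0.4754, -0.1606, 0.0121]
eef_rot: [-180.0, -0.0, -99.1]
contact_force: [0.5, 0.2, -0.5]
gripper_width: 0.0004
```

Run:
```python
from go import *
s=cap("scene","pics/s2.png"); t=cap("top","pics/t2.png")
im=np.hstack([cv2.resize(cv2.imread("pics/s2.png")[120:290,170:340],(400,400)),cv2.resize(cv2.imread("pics/t2.png")[170:340,230:400],(400,400))])
cv2.imwrite("pics/v2.png",im); delta([.472+.0,-.184,.013],-98.93)
```

```text
t 3.35 tcp [ 0.4753 -0.161   0.0121] yaw [180.    -0.   -99.15] F [ 0.06 -0.57 -0.44]
shift cm [ 2.32 -0.04 -0.09]
turn -0.004
```

View pics/v2.png

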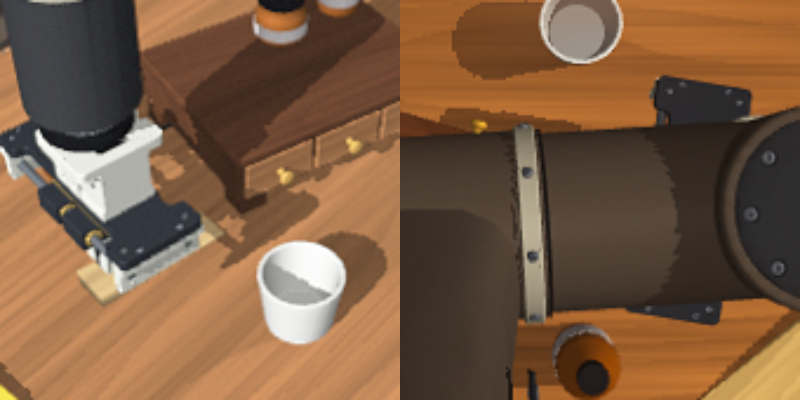

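Run:
```python
from fit import *
from go import *
s=cap("scene"); R=s["rvec"]
print("cam",-cv2.Rodrigues(np.array(R))[0].T@np.array(s["tvec"]))
w=[.483,-.1147,1.415]
P=[list(tf(w,l[:2]))+[l[2]] for l in WED]+[[.4753,-.161,.012],[.4753,-.161,.004],[.4753,-.161,.07]]
q=proj(s,P);print(q.round(1)); 
im=cv2.resize(cv2.cvtColor(s["frame"],cv2.COLOR_RGB2BGR)[190:280,180:290],(770,630))[:600]
for i,p in enumerate(q): cv2.circle(im,tuple(int(v) for v in (p-[180,190]+.5)*7),3,(0,0,255) if i<4 else (255,0,255),-1)
cv2.imwrite("pics/v3.png",im)
```

```text
cam [ 0.95551034 -0.51351922  0.68951014]
[[264.6 218.5]
 [212.4 245.8]
 [202.  234.7]
 [253.8 208.8]
 [216.2 235.4]
 [216.6 237.8]
 [213.3 217. ]]
```

View pics/v3.png

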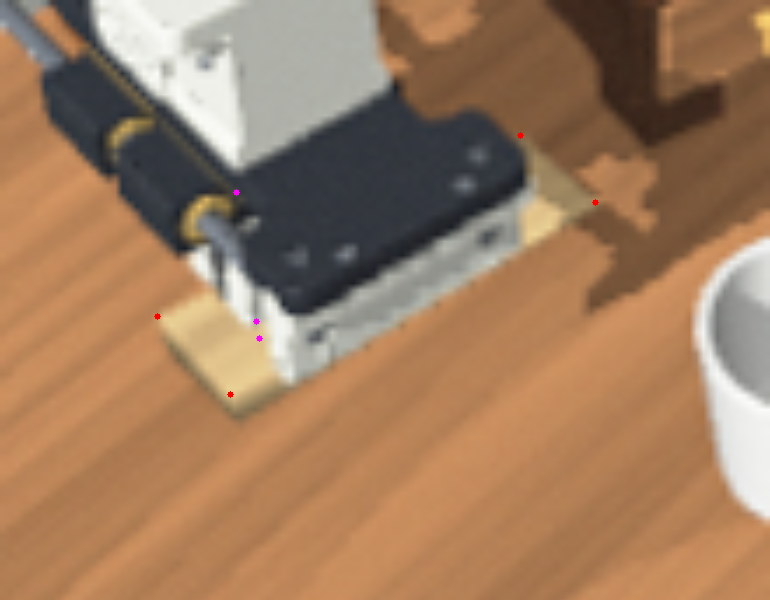

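Run:
```python
from fit import *
from go import *
st_,R=st(); s=cap("scene"); t=cap("top"); o=st_["tcp_pos"]
print("tips",r.tcp_to_tips)
im=cv2.cvtColor(s["frame"],cv2.COLOR_RGB2BGR)[150:290,150:330]; im=cv2.resize(im,None,fx=4.2,fy=4.2)
def dr(pts,col):
    q=proj(s,pts); 
    for p in q: cv2.circle(im,tuple(int(v) for v in (p-[150,150]+.5)*4.2),3,col,-1)
box=lambda hx,hy,z:[o+R@np.array([a*hx,b*hy,z]) for a in(-1,1) for b in(-1,1)]
dr(box(.039,.0965,-.058),(0,0,255)); dr(box(.0095,.021,.008),(255,0,255)); dr(box(.0095,.021,-.058),(255,255,0))
cv2.imwrite("pics/v4.png",im)
```

```text
tips 0.008
```

View pics/v4.png

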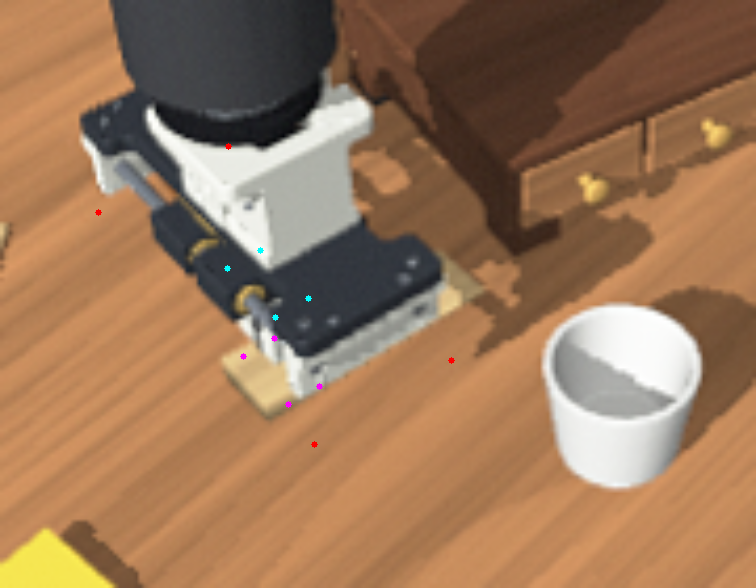

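Run:
```python
from fit import *
from go import *
st_,R=st(); t=cap("top"); o=st_["tcp_pos"]
print(st_["joints"].round(2),R.round(3).tolist())
for z in(.07,.1,.13):
  print(z,proj(t,[list(o[:2]+R[:2,0]*a*.039+R[:2,1]*b*.0965)+[z] for a in(-1,1) for b in(-1,1)]).round(0).tolist())
im=cv2.cvtColor(t["frame"],cv2.COLOR_RGB2BGR)[180:330,270:420]
im=cv2.resize(im,(600,600),interpolation=cv2.INTER_CUBIC)
for z,col in((.07,(0,0,255)),(.1,(0,255,255)),(.13,(0,255,0))):
  for p in proj(t,[list(o[:2]+R[:2,0]*a*.039+R[:2,1]*b*.0965)+[z] for a in(-1,1) for b in(-1,1)]):
    cv2.circle(im,tuple(int(v) for v in (p-[270,180]+.5)*4),4,col,-1)
cv2.imwrite("pics/v5.png",im)
```

```text
[  3.73  17.56 -34.94  -0.   -37.51 -12.91] [[-0.16, -0.987, -0.0], [-0.987, 0.16, -0.0], [0.0, 0.0, -1.0]]
0.07 [[335.0, 205.0], [321.0, 298.0], [372.0, 211.0], [358.0, 304.0]]
0.1 [[337.0, 203.0], [323.0, 299.0], [376.0, 210.0], [362.0, 306.0]]
0.13 [[340.0, 201.0], [324.0, 301.0], [379.0, 208.0], [365.0, 308.0]]
```

View pics/v5.png

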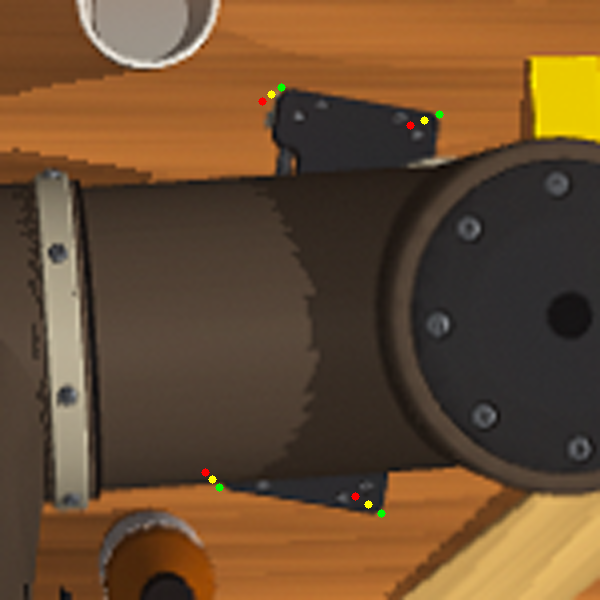

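The wedge has not moved, and no force was felt: both of its ends are still at the original pixels, and the hand sits above it. The hand's x and y agree with the top view, so the fingertips must be higher than the reading says. I'll back off behind the wedge and feel for the table.

Emit:
drive_tool --plan "1 0 0 0; 2 0 0 0; 3 0 0 0; 4 0 0 0; 5 0 0 0; 6 0 0 0; 6 0 0 0; 6 0 0 0"

```text
time_s: 4.55
tcp_pos: [0.4657, -0.2203, 0.012]
eef_rot: [180.0, 0.0, -99.2]
contact_force: [0.5, -0.1, 0.2]
gripper_width: 0.0009
```

Emit:
drive_tool --plan "0 0 0.1 0; 0 0 0.2 0; 0 0 0.3 0; 0 0 0.4 0; 0 0 0.5 0; 0 0 0.5 0"

```text
time_s: 5.3
tcp_pos: [0.4656, -0.2203, 0.007]
eef_rot: [180.0, 0.0, -99.2]
contact_force: [-0.3, -0.9, -0.1]
gripper_width: 0.0003
```

Emit:
drive_tool --plan "0 0 0.1 0; 0 0 0.2 0; 0 0 0.3 0; 0 0 0.4 0; 0 0 0.5 0; 0 0 0.5 0"

```text
time_s: 6.05
tcp_pos: [0.4657, -0.2203, 0.002]
eef_rot: [180.0, 0.0, -99.2]
contact_force: [0.0, -0.9, 0.3]
gripper_width: 0.0004
```

Emit:
drive_tool --plan "0 0 0.15 0; 0 0 0.3 0; 0 0 0.45 0; 0 0 0.6 0; 0 0 0.6 0"

```text
time_s: 6.68
tcp_pos: [0.4656, -0.2203, -0.0041]
eef_rot: [180.0, -0.0, -99.2]
contact_force: [0.1, 0.3, -0.5]
gripper_width: 0.0007
```

Emit:
drive_tool --plan "0 0 0.1 0; 0 0 0.2 0; 0 0 0.3 0; 0 0 0.3 0"

```text
time_s: 7.18
tcp_pos: [0.4656, -0.2203, -0.007]
eef_rot: [180.0, -0.0, -99.2]
contact_force: [-0.5, 0.8, 0.5]
gripper_width: 0.0002
```

Run:
```python
from go import *
delta([.472,-.184,0]); cap("scene","pics/s6.png")
cv2.imwrite("pics/v6.png",cv2.resize(cv2.imread("pics/s6.png")[150:290,130:310],None,fx=4.2,fy=4.2,interpolation=cv2.INTER_CUBIC))
```

```text
t 7.175 tcp [ 0.4656 -0.2203 -0.007 ] yaw [179.99  -0.   -99.17] F [-0.5   0.77  0.48]
shift cm [-3.69 -0.05 -0.7 ]
```

View pics/v6.png

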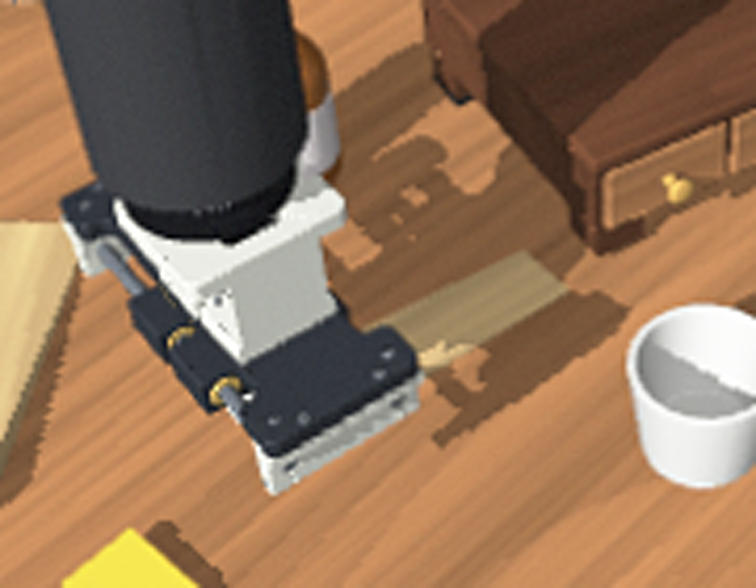

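Still no table contact, although the tips should read 15 mm below the table by now. So the z reading is well off, and I'll go on feeling downwards in small steps.

Emit:
drive_tool --plan "0 0 0.1 0; 0 0 0.2 0; 0 0 0.3 0; 0 0 0.3 0"

```text
time_s: 7.72
tcp_pos: [0.4656, -0.2203, -0.0101]
eef_rot: [180.0, -0.0, -99.2]
contact_force: [-0.1, 1.3, 0.5]
gripper_width: 0.0006
```

Emit:
drive_tool --plan "0 0 0.1 0; 0 0 0.2 0; 0 0 0.3 0; 0 0 0.3 0"

```text
time_s: 8.22
tcp_pos: [0.4656, -0.2203, -0.0131]
eef_rot: [180.0, 0.0, -99.2]
contact_force: [0.7, -0.2, 1.1]
gripper_width: 0.0009
```

Emit:
drive_tool --plan "0 0 0.1 0; 0 0 0.2 0; 0 0 0.2 0"

```text
time_s: 8.6
tcp_pos: [0.4658, -0.2203, -0.0142]
eef_rot: [-180.0, -0.0, -99.1]
contact_force: [-1.9, 1.4, 10.1]
gripper_width: 0.0005
```

Table contact comes at a reading of about -0.0138, so the true tip height is the reading plus about 14 mm (a z offset of some 22 mm). Correcting the height to 4–5 mm at the tips and pushing again.

Emit:
drive_tool --plan "0 0 -0.55 0; -1 0 -0.55 0; -2 0 -0.55 0; -2.6 0 -0.55 0; -3.2 0 -0.55 0; -3.8 0 -0.55 0; -4.4 0 -0.55 0; -4.4 0 -0.55 0"

```text
time_s: 9.6
tcp_pos: [0.4729, -0.1765, -0.0094]
eef_rot: [-180.0, 0.0, -99.1]
contact_force: [-0.0, -0.4, -0.7]
gripper_width: 0.0005
```

Run:
```python
from go import *
delta([.472,-.184,0],-98.93); cap("scene","pics/s7.png")
cv2.imwrite("pics/v7.png",cv2.resize(cv2.imread("pics/s7.png")[150:290,150:330],None,fx=4.2,fy=4.2,interpolation=cv2.INTER_CUBIC))
```

```text
t 9.6 tcp [ 0.4729 -0.1765 -0.0094] yaw [-180.      0.    -99.13] F [-0.02 -0.44 -0.71]
shift cm [ 0.75 -0.04 -0.94]
turn -0.004
```

View pics/v7.png

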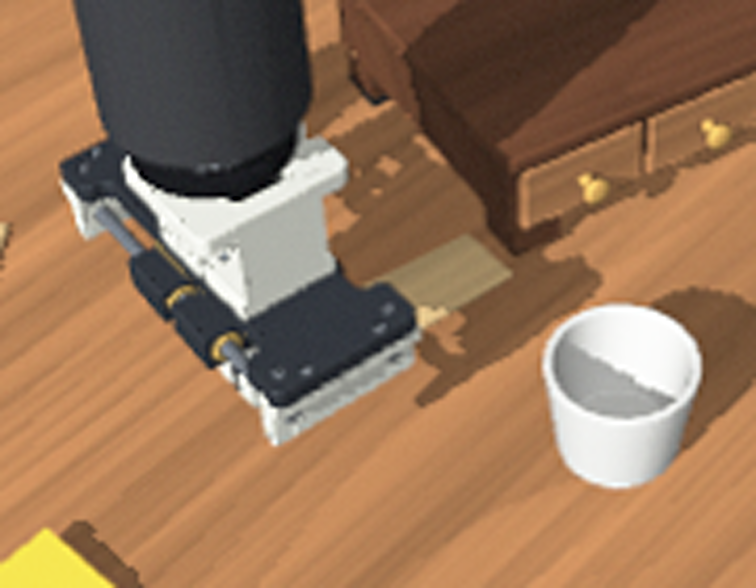

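The wedge is moving now: its thin edge, from (468,234) to (512,272) in the crop, has advanced towards the foot at (515,245). I'll check the heading from those corners.

Run:
```python
from go import *
s=cap("scene"); f=lambda a,ox:np.array(a)/4.2+[ox,150]-.4
for a,ox in(([[512,272],[468,234]],150),([[568,290],[527,251]],130)):
  P=unproj(s,f(a,ox),.002)[:,:2]; d=P[0]-P[1]; m=P.mean(0)
  q=-.28628; R=np.array([[np.cos(q),np.sin(q)],[-np.sin(q),np.cos(q)]])
  print(P.round(4).tolist(),"w",np.hypot(*d),"heading",np.degrees(np.arctan2(d[1],d[0]))+90,"cab",R@(m-[.4581,.122]))
```

```text
[[0.5169, -0.0287], [0.4789, -0.023]] w 0.0384362637928864 heading 81.49979898291679 cab [ 0.07993793 -0.13058383]
[[0.5145, -0.0487], [0.4775, -0.0419]] w 0.037576033038242536 heading 79.49317526455046 cab [ 0.08358849 -0.14979854]
```

Emit:
drive_tool --plan "-0.6 0 0 0; -1.2 0 0 0; -1.8 0 0 0; -2.3 0 0 0; -2.7 0 0 0; -3 0 0 0; -3 0 0 0"

```text
time_s: 10.58
tcp_pos: [0.4776, -0.147, -0.0094]
eef_rot: [-180.0, 0.0, -99.1]
contact_force: [-1.0, -0.4, -0.9]
gripper_width: 0.0005
```

Emit:
drive_tool --plan "-0.2 0 0 0; -0.4 0 0 0; -0.6 0 0 0; -0.6 0 0 0"

```text
time_s: 11.08
tcp_pos: [0.4785, -0.1412, -0.0094]
eef_rot: [-180.0, 0.0, -99.2]
contact_force: [0.2, -0.4, -0.3]
gripper_width: 0.0005
```

Emit:
drive_tool --plan "-0.15 0 0 0; -0.3 0 0 0; -0.4 0 0 0; -0.4 0 0 0"

```text
time_s: 11.58
tcp_pos: [0.4791, -0.1372, -0.0094]
eef_rot: [-180.0, 0.0, -99.2]
contact_force: [0.3, 0.4, -0.7]
gripper_width: 0.0003
```

Emit:
drive_tool --plan "-0.15 0 0 0; -0.3 0 0 0; -0.4 0 0 0; -0.4 0 0 0"

```text
time_s: 12.08
tcp_pos: [0.4797, -0.1333, -0.0094]
eef_rot: [180.0, 0.0, -99.2]
contact_force: [-0.5, -0.6, -0.5]
gripper_width: 0.0004
```

Emit:
drive_tool --plan "-0.15 0 0 0; -0.3 0 0 0; -0.4 0 0 0; -0.4 0 0 0"

```text
time_s: 12.58
tcp_pos: [0.4804, -0.1294, -0.0094]
eef_rot: [-180.0, 0.0, -99.2]
contact_force: [-0.1, 0.3, -0.3]
gripper_width: 0.0005
```

Emit:
drive_tool --plan "-0.15 0 0 0; -0.3 0 0 0; -0.3 0 0 0"

```text
time_s: 12.95
tcp_pos: [0.4809, -0.1264, -0.0094]
eef_rot: [180.0, 0.0, -99.2]
contact_force: [0.5, 0.0, 0.4]
gripper_width: 0.0003
```

Emit:
drive_tool --plan "-0.15 0 0 0; -0.3 0 0 0; -0.3 0 0 0"

```text
time_s: 13.32
tcp_pos: [0.4814, -0.1234, -0.0094]
eef_rot: [-180.0, 0.0, -99.2]
contact_force: [1.0, 0.3, -0.1]
gripper_width: 0.0007
```

Emit:
drive_tool --plan "-0.15 0 0 0; -0.3 0 0 0; -0.3 0 0 0"

```text
time_s: 13.7
tcp_pos: [0.4819, -0.1205, -0.0094]
eef_rot: [-180.0, 0.0, -99.2]
contact_force: [-0.3, 0.4, -0.6]
gripper_width: 0.0004
```

Emit:
drive_tool --plan "-0.15 0 0 0; -0.3 0 0 0; -0.3 0 0 0"

```text
time_s: 14.08
tcp_pos: [0.4823, -0.1175, -0.0094]
eef_rot: [-180.0, 0.0, -99.2]
contact_force: [0.1, 0.3, -0.9]
gripper_width: 0.0006
```

Emit:
drive_tool --plan "-0.15 0 0 0; -0.3 0 0 0; -0.3 0 0 0"

```text
time_s: 14.45
tcp_pos: [0.4828, -0.1145, -0.0094]
eef_rot: [-180.0, 0.0, -99.2]
contact_force: [1.0, -0.5, -0.6]
gripper_width: 0.0007
```

Emit:
drive_tool --plan "-0.1 0 0 0; -0.2 0 0 0; -0.2 0 0 0"

```text
time_s: 14.82
tcp_pos: [0.4831, -0.1126, -0.0094]
eef_rot: [-180.0, 0.0, -99.2]
contact_force: [-0.1, 0.8, -0.7]
gripper_width: 0.0004
```

Emit:
drive_tool --plan "-0.1 0 0 0; -0.2 0 0 0; -0.2 0 0 0"

```text
time_s: 15.2
tcp_pos: [0.4834, -0.1106, -0.0094]
eef_rot: [-180.0, 0.0, -99.2]
contact_force: [0.2, 0.3, 0.2]
gripper_width: 0.0004
```

Emit:
drive_tool --plan "-0.1 0 0 0; -0.2 0 0 0; -0.2 0 0 0"

```text
time_s: 15.58
tcp_pos: [0.4838, -0.1087, -0.0094]
eef_rot: [-180.0, 0.0, -99.2]
contact_force: [0.4, -0.6, -0.1]
gripper_width: 0.0007
```

Emit:
drive_tool --plan "-0.1 0 0 0; -0.2 0 0 0; -0.2 0 0 0"

```text
time_s: 15.95
tcp_pos: [0.484, -0.1067, -0.0094]
eef_rot: [180.0, 0.0, -99.2]
contact_force: [-1.0, -0.1, -0.2]
gripper_width: 0.0002
```

Run:
```python
from go import *
delta([.472,-.184,0],-98.93); cap("scene","pics/s8.png")
cv2.imwrite("pics/v8.png",cv2.resize(cv2.imread("pics/s8.png")[150:290,150:330],None,fx=4.2,fy=4.2,interpolation=cv2.INTER_CUBIC))
```

```text
t 15.95 tcp [ 0.484  -0.1067 -0.0094] yaw [180.     0.   -99.16] F [-1.   -0.11 -0.23]
shift cm [ 7.83 -0.04 -0.94]
turn -0.004
```

View pics/v8.png

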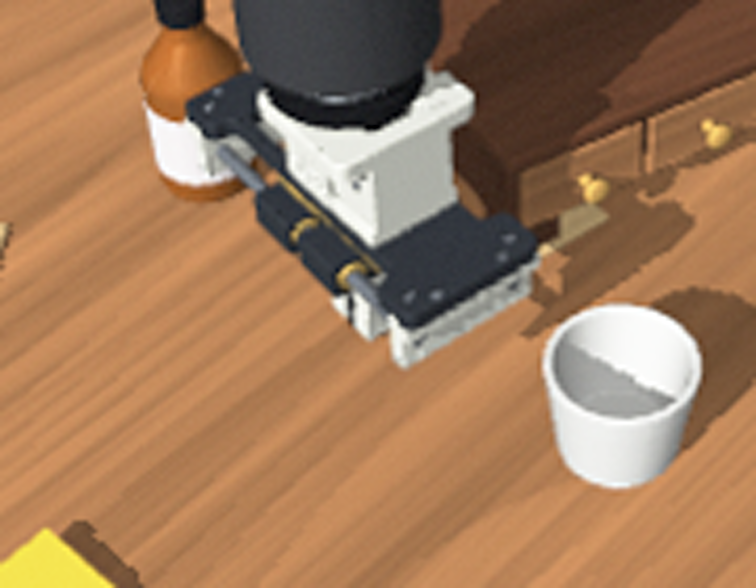

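Run:
```python
from fit import *
from go import *
s=cap("scene"); f=lambda a,ox:np.array(a)/4.2+[ox,150]-.4
P=unproj(s,f([[608,212],[583,204],[548,248]],150),.002)[:,:2]
q=-.28628; R=np.array([[np.cos(q),np.sin(q)],[-np.sin(q),np.cos(q)]])
print(P.round(4),((P-[.4581,.122])@R.T).round(4))
c=[.4581,.122,q]
for h in(.006,.085): print(h,(proj(s,[list(tf(c,p))+[h] for p in([.095,-.125],[.095,-.095],[.1,-.13],[.1,.13])])-[150,150]+.4)*4.2)
w=tf(c,[.0,0]); 
# reach of thick face
st_,_=st(); T=st_["tcp_pos"][:2]; d=np.array([np.cos(np.radians(81)),np.sin(np.radians(81))]); th=T+d*.0115
print("pred thick",R@(th-[.4581,.122]),"thin",R@(th+.14*d-[.4581,.122]))
```

```text
[[ 0.5266  0.0423]
 [ 0.5118  0.0379]
 [ 0.5197 -0.0018]] [[ 0.0883 -0.0571]
 [ 0.0752 -0.0655]
 [ 0.0941 -0.1013]]
0.006 [[512.67187751 260.448787  ]
 [558.56972092 239.61239049]
 [509.73564326 269.56157818]
 [874.03618285 103.36271447]]
0.085 [[ 5.11611043e+02  1.54203753e+02]
 [ 5.60339634e+02  1.33506108e+02]
 [ 5.08483081e+02  1.63294949e+02]
 [ 8.93045916e+02 -6.55307876e-01]]
pred thick [ 0.08799392 -0.20067397] thin [ 0.06995615 -0.06184084]
```

The image puts the wedge's thin end at about (0.069, -0.06) in the cabinet frame, which matches the value predicted from the hand's position. It is straight under the foot but not yet snug, so I'll continue.

Emit:
drive_tool --plan "-0.1 0 0 0; -0.2 0 0 0; -0.2 0 0 0"

```text
time_s: 16.42
tcp_pos: [0.4843, -0.1047, -0.0094]
eef_rot: [180.0, 0.0, -99.2]
contact_force: [0.3, 0.1, 1.0]
gripper_width: 0.0003
```

Emit:
drive_tool --plan "-0.1 0 0 0; -0.2 0 0 0; -0.2 0 0 0"

```text
time_s: 16.8
tcp_pos: [0.4847, -0.1027, -0.0094]
eef_rot: [-180.0, 0.0, -99.2]
contact_force: [0.4, 0.4, 0.4]
gripper_width: -0.0001
```

Emit:
drive_tool --plan "-0.1 0 0 0; -0.2 0 0 0; -0.2 0 0 0"

```text
time_s: 17.18
tcp_pos: [0.485, -0.1008, -0.0094]
eef_rot: [-180.0, 0.0, -99.2]
contact_force: [-0.2, 0.6, -0.2]
gripper_width: 0.0002
```

Emit:
drive_tool --plan "-0.1 0 0 0; -0.15 0 0 0; -0.15 0 0 0"

```text
time_s: 17.55
tcp_pos: [0.4851, -0.0994, -0.0095]
eef_rot: [180.0, -0.0, -99.2]
contact_force: [0.4, -1.9, 0.4]
gripper_width: 0.0001
```

Emit:
drive_tool --plan "-0.1 0 0 0; -0.15 0 0 0; -0.15 0 0 0"

```text
time_s: 17.92
tcp_pos: [0.4852, -0.0981, -0.0095]
eef_rot: [180.0, -0.0, -99.2]
contact_force: [-0.5, -5.9, 1.4]
gripper_width: 0.0003
```

Run:
```python
from fit import *
from go import *
delta([.472,-.184,0])
c=cap("scene"); g0=cv2.cvtColor(cv2.imread("pics/s8.png"),cv2.COLOR_BGR2GRAY).astype(np.float32); g=cv2.cvtColor(c["frame"],cv2.COLOR_RGB2GRAY).astype(np.float32)
# cabinet front shift vs s8 in drawer area
a=(slice(160,205),slice(280,350)); print("cab shift px",cv2.phaseCorrelate(g0[a],g[a]))
```

```text
t 17.925 tcp [ 0.4852 -0.0981 -0.0095] yaw [ 1.7997e+02 -2.0000e-02 -9.9170e+01] F [-0.54 -5.87  1.39]
shift cm [ 8.69 -0.07 -0.94]
cab shift px ((0.1069135033913895, 0.37363229521357155), 0.9024820389571013)
```

The push has risen to about 6 N, so the wedge is snug. The cabinet has not visibly moved (0.4 px). Holding briefly, then backing off and rising.

Emit:
drive_tool --plan "0 0 0 0; 0 0 0 0; 0.5 0 0 0; 1.5 0 0 0; 3 0 0 0; 3 0 -4 0; 3 0 -9 0; 3 0 -13 0"

```text
time_s: 18.98
tcp_pos: [0.4807, -0.1284, 0.1225]
eef_rot: [-179.9, 0.0, -99.2]
contact_force: [1.1, -0.3, -0.3]
gripper_width: 0.0006
```

Run:
```python
from fit import *
from go import *
delta([.5038,-.0061,.13],-106.4)
c=cap("scene"); g0=cv2.cvtColor(cv2.imread("pics/s8.png"),cv2.COLOR_BGR2GRAY).astype(np.float32); g=cv2.cvtColor(c["frame"],cv2.COLOR_RGB2GRAY).astype(np.float32)
a=(slice(160,205),slice(280,350)); print("cab shift px",cv2.phaseCorrelate(g0[a],g[a]))
```

```text
t 18.975 tcp [ 0.4807 -0.1284  0.1225] yaw [-1.7994e+02  1.0000e-02 -9.9200e+01] F [ 1.07 -0.28 -0.25]
shift cm [-12.44  -0.33  -0.75]
turn 0.126
cab shift px ((-0.030198596735338867, 0.549989356368684), 0.765754888675831)
```

Emit:
drive_tool --plan "-4 -0.1 0 0; -8 -0.2 0 0; -12.4 -0.3 0 0; -12.4 -0.3 1.5 0; -12.4 -0.3 3 0; -12.4 -0.3 4 0; -12.4 -0.3 4 0; -12.4 -0.3 4 0"

```text
time_s: 20.02
tcp_pos: [0.5036, -0.0061, 0.0807]
eef_rot: [-180.0, -0.0, -99.2]
contact_force: [-0.5, 0.7, -0.1]
gripper_width: 0.0005
```

Emit:
drive_tool --plan "0 0 0.2 0; 0 0 0.4 0; 0 0 0.6 0; 0 0 0.8 0; 0 0 0.8 0"

```text
time_s: 20.65
tcp_pos: [0.5032, -0.0056, 0.0724]
eef_rot: [180.0, -0.0, -99.2]
contact_force: [-0.2, -0.6, 0.2]
gripper_width: 0.0006
```

Emit:
drive_tool --plan "0 0 0.1 0; 0 0 0.2 0; 0 0 0.2 0"

```text
time_s: 21.02
tcp_pos: [0.5035, -0.0055, 0.0708]
eef_rot: [-180.0, 0.0, -99.2]
contact_force: [-1.4, 1.1, 3.8]
gripper_width: 0.0003
```

Emit:
drive_tool --plan "0 0 0.05 0; 0 0 0.1 0; 0 0 0.1 0; 0 0 0.1 0"

```text
time_s: 21.52
tcp_pos: [0.5035, -0.0056, 0.0706]
eef_rot: [-180.0, -0.0, -99.1]
contact_force: [-3.9, 0.6, 12.8]
gripper_width: 0.0005
```

It holds 12.8 N, with only about 0.2 mm of give over the last 9 N. Holding briefly, then lifting off and retreating high.

Emit:
drive_tool --plan "0 0 0.02 0; 0 0 0.02 0; 0 0 -0.5 0; 0 0 -3 0; 0 0 -8 0; 5 0 -12 0; 10 0 -14 0; 16 0 -14 0"

```text
time_s: 22.52
tcp_pos: [0.4789, -0.1647, 0.2119]
eef_rot: [-179.7, 0.0, -99.1]
contact_force: [1.3, 0.3, -0.5]
gripper_width: 0.0004
```

Emit:
drive_tool --plan "5 1 0 0; 10 2 0 0; 15 3 0 0; 20 4 0 0; 25 5 0 0; 25 5 0 0; 25 5 0 0; 25 5 0 0"

```text
time_s: 23.52
tcp_pos: [0.3891, -0.4015, 0.2096]
eef_rot: [-180.0, 0.0, -99.1]
contact_force: [-0.2, 0.9, -0.1]
gripper_width: 0.0007
```

Run:
```python
from fit import *
from go import *
delta([.5,0,.1])
c=cap("scene","pics/s9.png"); t=cap("top","pics/t9.png")
G=lambda f:cv2.imread(f,0).astype(np.float32)
for n,a in(("front",(slice(160,205),slice(300,360))),):
  print(n,cv2.phaseCorrelate(G("pics/s0.png")[a],G("pics/s9.png")[a]))
for n,a in(("cab",(slice(195,330),slice(130,285))),("cup",(slice(160,200),slice(285,328))),("flask",(slice(305,345),slice(292,328)))):
  print(n,cv2.phaseCorrelate(G("pics/t0.png")[a],G("pics/t9.png")[a]))
A=cv2.resize(cv2.imread("pics/s9.png")[130:260,170:370],(800,520)[:2])
B=cv2.resize(cv2.imread("pics/t9.png")[190:330,220:400],(257,200))
A[:200,:257]=B
cv2.imwrite("pics/v9.png",A)
```

```text
t 23.525 tcp [ 0.3891 -0.4015  0.2096] yaw [-1.7999e+02  1.0000e-02 -9.9100e+01] F [-0.24  0.9  -0.13]
shift cm [-41.4   -4.59  10.97]
front ((-0.008930904629558256, 0.46418992832581907), 0.972711067199707)
cab ((0.06120108584433126, 0.41425149241135273), 0.7817049107728181)
cup ((0.4969433512372845, 0.008105421387881506), 1.0012194919503397)
flask ((0.3272759922105912, 0.010200226868061435), 0.7919186549054251)
```

View pics/v9.png

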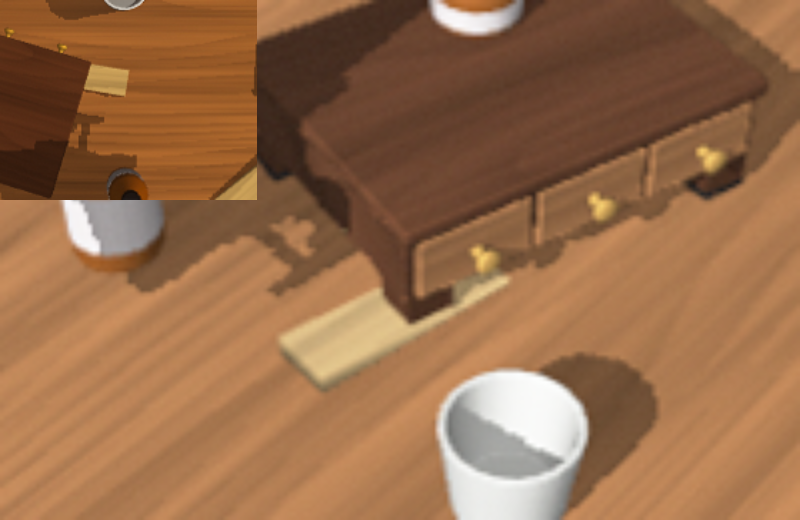

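The last picture shows the short foot at (415,310) resting on the wedge, whose thick end sticks out to (300,360). The cabinet is level, and the jar, flask and cup are in place. Handing in.

```bash
python3 -c "
from plant import r
print(r.close_job())"
```

```text
the job is handed in; nothing more can be done
None
```

The wedge is snug under the short foot, and the cabinet passed the press test. The job is handed in, with the hand well clear, at about 23.5 s.

- **Push:** I used the smaller of the two plain wedges and pushed it thin end first with closed fingertips until the push rose to about 6 N. By my estimate the thin end is about 55 mm inside the cabinet's -y edge line at the foot, at y about -0.055 m in the cabinet frame.
- **Press test:** I pressed down with 12.8 N on the top, right above the short foot. It gave about 0.2 mm over the last 9 N, so no further push was needed.
- **Last checks:** Compared with the first pictures, the cabinet, cup and flask show shifts of about half a pixel or less (1 mm or so). The final picture shows the cabinet level with its foot on the wedge. The contact force between wedge and cabinet cannot be read directly, so I only inferred it from the push and press forces.
- **What disagreed:** The fingertips were about 22 mm higher than the reported TCP height and the given tip length imply. My first push therefore passed over the wedge without touching it. I found the true height by feeling for the table, and contact with the cabinet top later agreed with it.

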